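# Knock a stuck sample puck out of a slanted die

### The job

A moulded sample puck is held in the slanted die on the bench. Take the mallet by its handle and give the die's sprung ejector pin a brisk tap along its slant, the flat face of the mallet square on the pin's head, driving the pin down until the puck drops into the catch tray at the back; then stand the mallet back on its cork pad the way it was. Strike the pin with the mallet only, never with the fingers, and leave the jar and the two cups where they stand.

Things in the scene. Friction and masses are not known exactly. Their poses are not given: they have to be found in the camera images.
- stand: knock-out die, fixed: grey base 200 (x) x 100 (y) x 10 mm; on it an aluminium die block 62 mm wide over its cheeks, slanted 35 degrees from vertical, starting 34 mm below the pin's top along the slant. Origin: centre of the base's underside, z up. The pin is at the -x side and leans to -x; the catch tray (inside x -10 to 93, y -45 to 45 mm, floor 10 mm up, walls to 39 mm) at the +x side
- pin_top (a point): centre of the flat top of the ejector pin's steel head (24 mm across, 10 mm thick, coil spring under it), at [-55, 0, 134] mm in the stand's frame when up; moves with the pin. z points out of the head along the pin: 35 degrees from vertical, leaning to the stand's -x; y is the stand's y. Strike along -z
- pin (a joint): travel of the sprung ejector pin, m: 0 up, 0.020 fully down at its stop; the spring brings it back by itself. 3 N starts it, about 12 N at most drives it down with the puck; the puck comes free only in the last 3 mm of travel
- puck: the white plastic sample puck, a disc 30 mm across and 12 mm thick, held in the die's slanted channel by a sprung ball; origin at its centre (68 mm above the bench while it is in the die). Body frame at the start parallel to the stand's: the disc's axis is tilted 35 degrees in it
- mallet: mallet, 0.25 kg: steel head 36 mm across, 60 mm long with white plastic faces, standing on its lower face on the pad; level wooden handle 16 mm wide (y), 20 mm high, from the head along -x to x = -130 mm, its middle line 30 mm above the lower face. Origin: centre of the lower face, z up the head's axis. Good grip: x = -45, z = 30 mm, fingers closing along y
- pad: brown cork pad, 90 x 90 x 6 mm, fixed to the bench; origin: centre of its underside, its top 6 mm above the origin
- sample_jar: clear jar, 46 mm across, 80 mm high, a bystander; origin: centre of its underside
- fluted_cup: fluted clear cup, 47 mm across, 58 mm high, a bystander; origin: centre of its underside
- weigh_cup: small clear weighing cup, 46 mm across, 28 mm high, a bystander; origin: centre of its underside

How it is judged:
On the way:
1. the mallet's face, square to the pin within 15 degrees, drives the pin down past 4 mm at more than 0.04 m/s (contact force between mallet and pin above 0.5 N and value of joint pin above 0.004 m and velocity of joint pin above 0.04 m/s and angle between the z axis of mallet and the z axis of pin_top, either way round below 0.262 rad).
At the end, for the whole second after the job is handed in: the puck lies at rest in the catch tray, the pin has sprung back up (within 3 mm), and the mallet is let go, standing still on its lower face on the pad: centre of the head within 35 mm of the pad's centre along each of its sides, upright within 0.1 rad, face on the cork (within 4 mm) (x of puck in the frame of stand between -0.01 and 0.093 m and y of puck in the frame of stand between -0.045 and 0.045 m and z of puck in the frame of stand below 0.042 m and linear speed of puck below 0.05 m/s and value of joint pin below 0.003 m and x of mallet in the frame of pad between -0.035 and 0.035 m and y of mallet in the frame of pad between -0.035 and 0.035 m and z of mallet in the frame of pad below 0.01 m and angle between mallet's own z axis and vertical below 0.1 rad and linear speed of mallet below 0.03 m/s); the robot touches nothing.
It fails at once if the fingers or the arm touched the pin (contact force between any of the fingers, the arm and pin above 0.5 N).
It fails at once if the sample jar was pushed more than 20 mm or knocked over (distance of sample_jar from where it was at the start of the episode above 0.02 m or angle between sample_jar's own z axis and vertical above 0.3 rad).
It fails at once if the fluted cup was pushed more than 20 mm or knocked over (distance of fluted_cup from where it was at the start of the episode above 0.02 m or angle between fluted_cup's own z axis and vertical above 0.3 rad).
It fails at once if the weigh cup was pushed more than 20 mm or knocked over (distance of weigh_cup from where it was at the start of the episode above 0.02 m or angle between weigh_cup's own z axis and vertical above 0.3 rad).
It also fails if it takes over 42 s, if anything falls off the work surface, if the arm or the gripper's body presses on something with over 40 N, if the wrist force passes 120 N, or if a joint passes its speed limit or range.

### The arm

A 6-joint arm with a two-finger parallel gripper is mounted at the origin on a cart in front of the work surface, level with it; the furniture and walls round the work are solid. World frame = base frame: x ahead of the robot, y to its left, z up, the work surface at z = 0. Lengths are in m, angles in rad, forces in N, time in s.
With the tool pointing down it reaches from about 0.25 to 0.8 m from the base axis. Payload 8.5 kg.
Tool frame: the origin (TCP) lies midway between the tips of the shut fingers; the grasp point (between the pads) lies r.tcp_to_grasp behind it (r.tcp_to_grasp is the distance from the TCP to the grasp point, in m); z points along the fingers, y is the line along which they close (so a half turn about z gives the same grasp; the last joint's range is limited). The gripper opens to 85 mm and grips with 20 to 120 N. Pads are 22 mm wide; open, the fingers measure 114 mm over their backs; the gripper's body (76 mm by 85 mm) begins 54 mm behind the grasp point. The pads swing forward as they close: fully open they stand 13 mm farther back than shut.
Start: joints at [-1.315, 0.238, -0.013, 1.319, 0, 1.571], TCP at [0.133, -0.508, 0.231] pointing down, gripper open.
Joint ranges: [-2.66, 2.66], [-1.03, 1.9], [-1.14, 1.46], [-1.82, 2.27], [-1.45, 1.34], [-3.14, 3.14]. Speed limits (rad/s): [2.22, 2.22, 2.79, 3.14, 3.14, 3.14].

### API

Orientations are given as a unit quaternion [w, x, y, z].
In Python, from station import r, vision gives the robot as it stands.
- The arm moves only by the tool step_arm, never from a script. Its argument "motion" is a list of rows, each a list of 4 numbers: the shift along the tool's x, y, z normalised to -1 to 1, where 1 is 0.1 m, then the turn about the tool's z normalised to -1 to 1, where 1 is pi/4 rad. In form: [[x, y, z, twist], ...]. A call has 1 to 20 rows; each row is the pose to reach, as a shift and turn from the pose commanded when the call began, along the tool's axes at that moment; what a row does not reach only later rows make up. A row lasts 1/8 s, in which the tool goes at most 62.5 mm and 10.7 degrees, less where a joint would pass 70% of its speed; a pose out of reach is approached as far as the arm can. A call with a number of a shift or a turn outside -1 to 1 is refused whole. A call with a gripper value outside its range is refused whole. "claw" is the opening, from -1 (shut) to 1 (fully open), set as the call begins (left out, the last holds). The fingers move at their own pace and stop on an object; "grip_force" is the grip in N (left out, the last holds). Time passes only in rows, so rows that repeat a pose let the fingers close. It gives the time, the measured TCP pose, the force, the opening and the grip force at its end, in the units of the state.
- r.get_state(): the state, without advancing time (a new reading comes with each control period).
- vision.get_image(name): name is "scene" or "top"; returns a dict with "image" (384x512x3 uint8, blue, green, red), "range_z" (384x512 float32, m along the optical axis (not along the pixel's ray), 0 where there is no reading), "intrinsics" (3x3 intrinsics, pixels), "T" (4x4, takes a point from camera to world coordinates). Camera axes: x right, y up, looking along -z (the intrinsics and any distortion apply to the point x, -y, -z); pixel columns grow to the right and rows downward; lengths in m; the calibration is good to about 2 mm. A picture is of the moment at which its call begins.
- r.finish_job(): hands the job in; it is judged then, once.
The state is a dict: "t": time; "joint_positions": joint angles; "qvel": joint speeds; "joint_torque": joint torques, N m; "position": TCP position; "tool_rot": TCP orientation; "ft_force": force on the tool from outside, world axes, zero at the start; "wrist_torque": the same for the moment, N m; "gripper_width": finger opening in m; "gripper_force": force on a finger pad.
Only numpy, scipy, OpenCV 4.12 (cv2) and the standard library are available. Lean on these libraries where they do the work, as an engineer would, in place of code of your own. Each camera call takes 0.05 s, during which the arm holds its last target. There are 200 camera calls.

## Working session

There is one attempt and no reset: what is moved stays moved. The work goes in short steps, Python scripts to look and compute and a tool call to move; the robot and the scene stay as the last step left them, time stands still between calls to the robot, and variables do not carry over. Pictures are saved under pics/ and viewed, at most 10 in all, crops included, and the job is handed in when it is done.

Besides the shell and the picture viewer there is one more tool, called after "Request:" by a JSON object that holds its "api" and its "payload", one argument or row to a line. step_arm: Moves the arm, as the interface text tells. Its arguments: {"type":"object","properties":{"motion":{"type":"array"},"claw":{"type":"number"},"grip_force":{"type":"number"}},"required":["motion"]}

```bash
mkdir -p pics
python3 - <<'E'
from station import r, vision
import cv2,numpy as np
s=r.get_state(); print({k:np.round(v,3) if not isinstance(v,dict) else v for k,v in s.items()}, r.tcp_to_grasp)
for n in("scene","top"):
    d=vision.get_image(n); cv2.imwrite(f"pics/{n}0.png",cv2.resize(d["image"],(800,600))); np.savez(f"{n}0.npz",**d)
    print(n,d["intrinsics"],np.round(d["T"],3),(d["range_z"]==0).mean())
E
```

```text
{'t': np.float64(0.0), 'joint_positions': array([-1.315,  0.239, -0.014,  1.319, -0.   ,  1.571]), 'qvel': array([-0.001, -0.001, -0.001,  0.001, -0.002, -0.   ]), 'joint_torque': array([-5.0000e-03, -5.3878e+01,  3.4644e+01,  1.9000e-02, -0.0000e+00,
       -0.0000e+00]), 'position': array([ 0.133, -0.508,  0.231]), 'tool_rot': array([-0.001,  0.992,  0.128, -0.   ]), 'ft_force': array([-0.118, -0.444, -0.067]), 'wrist_torque': array([ 0.023, -0.02 ,  0.008]), 'gripper_force': np.float64(0.0), 'gripper_width': np.float64(0.085)} 0.0187
scene [[403.49635875   0.         258.07008198]
 [  0.         403.49635875 190.18532481]
 [  0.           0.           1.        ]] [[-0.829  0.307 -0.468  0.123]
 [-0.559 -0.434  0.706  0.771]
 [ 0.014  0.847  0.531  0.702]
 [ 0.     0.     0.     1.   ]] 0.0039215087890625
top [[377.57910525   0.         260.60653442]
 [  0.         377.57910525 191.58900973]
 [  0.           0.           1.        ]] [[-0.008  0.999 -0.037  0.547]
 [-1.    -0.009 -0.028 -0.012]
 [-0.029  0.037  0.999  1.366]
 [ 0.     0.     0.     1.   ]] 0.004007975260416667
```

View pics/scene0.png

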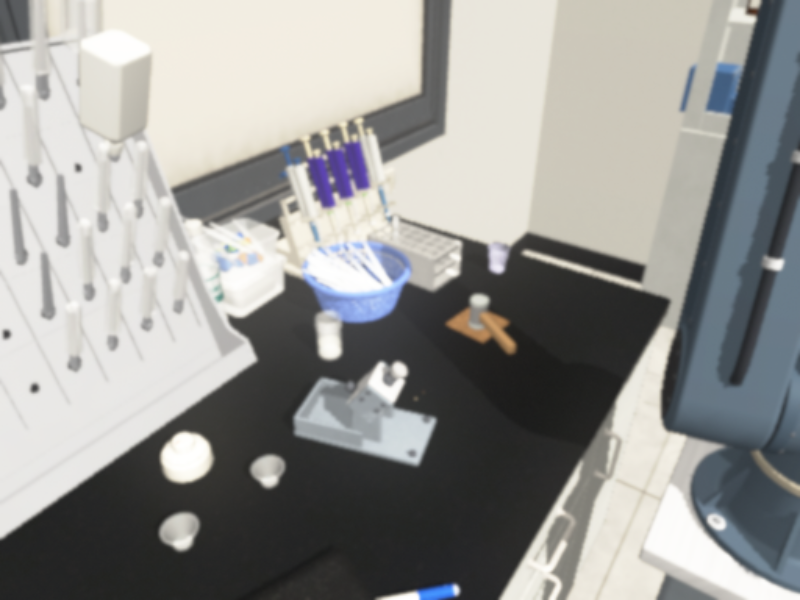

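View pics/top0.png

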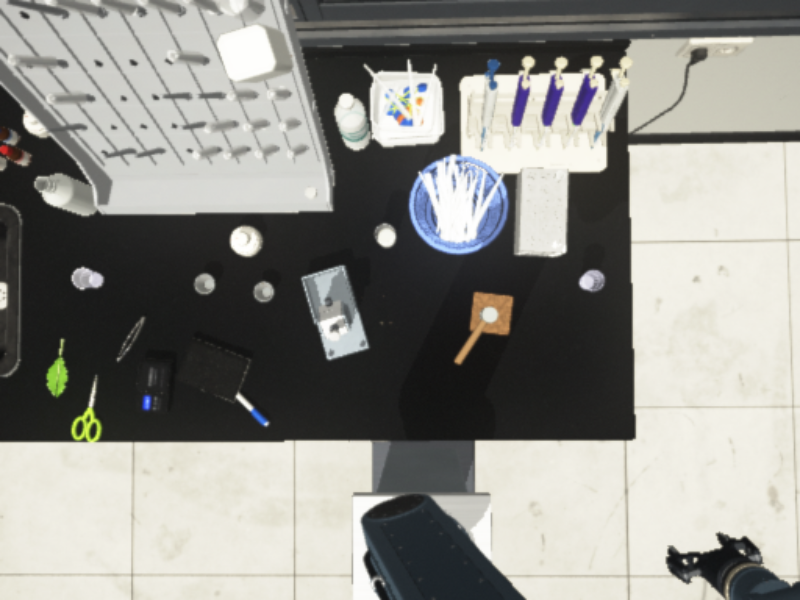

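Top view (800 px scale): the mallet head is at (489,314) on the pad, with its handle end at (460,362). The die base spans (302,276)-(369,350), with the pin at about (336,325) on the robot's side. The jar is at (385,235) and the cups are at (204,284) and (264,292).

```bash
cat > h.py <<'E'
import numpy as np,cv2
from station import r,vision
def cloud(d):
    K=d["intrinsics"];z=d["range_z"];v,u=np.mgrid[:384,:512]
    P=np.stack([(u-K[0,2])/K[0,0]*z,-(v-K[1,2])/K[1,1]*z,-z],-1)
    T=d["T"]; return P@T[:3,:3].T+T[:3,3]
def ray(d,uv,z):
    K=d["intrinsics"];T=d["T"];uv=np.atleast_2d(uv).astype(float)
    D=np.c_[(uv[:,0]-K[0,2])/K[0,0],-(uv[:,1]-K[1,2])/K[1,1],-np.ones(len(uv))]@T[:3,:3].T
    return T[:3,3]+D*((z-T[2,3])/D[:,2])[:,None]
def box(P,n):
    b=cv2.minAreaRect((P[:,:2]*1000).astype(np.float32)); c=cv2.boxPoints(b)
    print(n,"c",np.round(b[0],1),"size",np.round(b[1],1),"corners",np.round(c,0).tolist(),len(P)); return b
E
python3 - <<'E'
from h import *
d=dict(np.load("top0.npz"));P=cloud(d);im=d["image"];hsv=cv2.cvtColor(im,cv2.COLOR_BGR2HSV)
v,u=np.mgrid[:384,:512]; s=.64
def reg(a,b,c,e): return (u>a*s)&(u<c*s)&(v>b*s)&(v<e*s)
print("bench z",np.median(P[reg(380,330,430,420)][:,2]))
def big(m,k=1):
    m=m.astype(np.uint8); n,l,st,_=cv2.connectedComponentsWithStats(m); return l==1+np.argmax(st[1:,4])
R=reg(440,280,525,375)
w=big(R&(hsv[...,1]>90)&(hsv[...,2]>60))
Z=P[...,2]
pad=w&(Z<.02);hd=w&(Z>.025)
for n,m,z in(("pad",pad,.006),("handle",hd,.046)):
    vv,uu=np.nonzero(m); box(ray(d,np.c_[uu,vv],z),n+f" zmed {np.median(Z[m]):.3f}")
hm=R&(Z>.055); vv,uu=np.nonzero(hm); Q=ray(d,np.c_[uu,vv],.066); print("head",Q.mean(0),Q.min(0),Q.max(0),np.median(Z[hm]),len(Q))
R=reg(295,255,375,365)
b=R&(Z<.02)&(im.max(2)>70); t=R&(im.max(2)>70)
vv,uu=np.nonzero(b); box(ray(d,np.c_[uu,vv],.010),"base")
vv,uu=np.nonzero(t); box(ray(d,np.c_[uu,vv],.010),"all")
p=R&(Z>.110); print("pin top pts",len(P[p]),np.round(P[p].mean(0),3),np.round(P[p].max(0),3));print(np.round(P[p],3).tolist()[:40])
for n,q in(("jar",(370,220,400,252)),("c1",(190,270,218,298)),("c2",(250,278,278,306)),("cupR",(575,265,610,295))):
    m=reg(*q)&(Z>.012); print(n,np.round(np.median(P[m],0),3),np.round(P[m].max(0),3))
E
```

```text
bench z -0.0012667634195563382
pad zmed 0.004 c [ 525.9 -154.1] size [102.3 184.3] corners [[423.0, -178.0], [601.0, -228.0], [628.0, -130.0], [451.0, -80.0]] 560
handle zmed 0.044 c [ 517.8 -132.5] size [ 42.7 157.3] corners [[451.0, -85.0], [551.0, -207.0], [584.0, -180.0], [484.0, -58.0]] 155
head [ 0.5592832  -0.15363051  0.066     ] [ 0.43594596 -0.22656965  0.066     ] [ 0.57909881 -0.06572987  0.066     ] 0.06492148644264573 97
base c [570.3 194.9] size [205.8 108.3] corners [[456.0, 217.0], [488.0, 113.0], [685.0, 173.0], [653.0, 277.0]] 1018
all c [570.3 194.9] size [205.8 108.3] corners [[456.0, 217.0], [488.0, 113.0], [685.0, 173.0], [653.0, 277.0]] 1652
pin top pts 170 [0.542 0.166 0.237] [0.568 0.219 1.366]
[[0.547, -0.012, 1.366], [0.547, -0.012, 1.366], [0.547, -0.012, 1.366], [0.547, -0.012, 1.366], [0.547, -0.012, 1.366], [0.547, -0.012, 1.366], [0.547, -0.012, 1.366], [0.547, -0.012, 1.366], [0.547, -0.012, 1.366], [0.568, 0.172, 0.114], [0.567, 0.162, 0.111], [0.547, -0.012, 1.366], [0.564, 0.179, 0.113], [0.564, 0.175, 0.114], [0.564, 0.172, 0.113], [0.564, 0.168, 0.117], [0.564, 0.162, 0.113], [0.564, 0.159, 0.114], [0.561, 0.185, 0.113], [0.561, 0.182, 0.113], [0.561, 0.178, 0.117], [0.561, 0.175, 0.119], [0.561, 0.171, 0.119], [0.561, 0.169, 0.114], [0.561, 0.164, 0.122], [0.561, 0.162, 0.111], [0.561, 0.159, 0.113], [0.558, 0.206, 0.11], [0.558, 0.203, 0.111], [0.558, 0.199, 0.113], [0.558, 0.195, 0.114], [0.558, 0.192, 0.113], [0.558, 0.188, 0.116], [0.558, 0.184, 0.12], [0.558, 0.181, 0.119], [0.558, 0.178, 0.119], [0.558, 0.175, 0.116], [0.557, 0.171, 0.119], [0.557, 0.168, 0.116], [0.557, 0.165, 0.115]]
jar [0.746 0.076 0.03 ] [0.764 0.095 1.366]
c1 [0.641 0.5   0.024] [0.662 0.514 1.366]
c2 [0.621 0.362 0.025] [0.642 0.379 0.035]
cupR [ 0.638 -0.395  0.041] [ 0.657 -0.012  1.366]
```

Run:
```python
from h import *
d=dict(np.load("top0.npz"));P=cloud(d);im=d["image"];hsv=cv2.cvtColor(im,cv2.COLOR_BGR2HSV)
v,u=np.mgrid[:384,:512]; s=.64;Z=P[...,2];ok=d["range_z"]>0
def reg(a,b,c,e): return (u>a*s)&(u<c*s)&(v>b*s)&(v<e*s)
R=reg(440,280,525,375)&ok; w=R&(hsv[...,1]>60)&(hsv[...,2]>50)
w=cv2.morphologyEx(((w|(R&(Z>.02)))).astype(np.uint8),cv2.MORPH_OPEN,np.ones((13,13)))>0
vv,uu=np.nonzero(w); box(ray(d,np.c_[uu,vv],.006),"pad")
hd=R&(Z>.036)&(Z<.052)&(P[...,0]<.53); vv,uu=np.nonzero(hd); Q=ray(d,np.c_[uu,vv],.046); box(Q,"handle")
l=cv2.fitLine((Q[:,:2]).astype(np.float32),cv2.DIST_HUBER,0,.01,.01).ravel();print("line",l,"yaw",np.degrees(np.arctan2(l[1],l[0])))
hm=R&(Z>.058)&(im.min(2)>120)&(u>465*s); vv,uu=np.nonzero(hm); Q=ray(d,np.c_[uu,vv],.066); print("head",Q.mean(0),np.ptp(Q,0),len(Q), np.linalg.norm(Q.mean(0)[:2]-l[2:]), np.degrees(np.arctan2(*(Q.mean(0)[:2]-l[2:])[::-1])))
# pin: points in stand frame for both cams
e=dict(np.load("scene0.npz"));PS=cloud(e)
y=np.radians(16.9);A=np.array([[np.cos(y),np.sin(y)],[-np.sin(y),np.cos(y)]])
t=np.radians(35);n=np.array([-np.sin(t),0,np.cos(t)])
for nm,dd,X in(("top",d,P),("scene",e,PS)):
    X=X[dd["range_z"]>0]; S=X.copy(); S[:,:2]=(X[:,:2]-[.570,.195])@A.T
    q=S[(abs(S-[-.055,0,.134])<.03).all(1)]; h=(q-[-.055,0,.134])@n
    x=q[h>-.006]; print(nm,len(q),len(x),"mean top",np.round(x.mean(0),4),np.round(np.median(h[h>-.006]),4),"min",x.min(0),"max",x.max(0))
c=im[165:245,270:345]; cv2.imwrite("pics/c1.png",cv2.resize(im[150:250,180:345],(792,480),interpolation=cv2.INTER_CUBIC))
```

```text
pad c [ 566.2 -163.3] size [75.1 93.3] corners [[519.0, -200.0], [613.0, -201.0], [613.0, -126.0], [520.0, -125.0]] 481
handle c [ 493.4 -107.9] size [15.4 91.7] corners [[451.0, -88.0], [527.0, -140.0], [536.0, -127.0], [460.0, -76.0]] 121
line [ 0.820275   -0.57196933  0.4923544  -0.10732304] yaw -34.887665
head [ 0.56187834 -0.15505933  0.066     ] [0.03434496 0.03426556 0.        ] 88 0.08433464454719625 -34.47413317417069
top 108 38 mean top [-0.0524 -0.0027  0.1332] -0.0025 min [-0.06233581 -0.01340827  0.12516701] max [-0.04272926  0.00856086  0.14257164]
scene 209 73 mean top [-0.0526  0.0013  0.1337] -0.0012 min [-0.06354996 -0.01175862  0.1259216 ] max [-0.04136652  0.01222971  0.14063407]
```

View pics/c1.png

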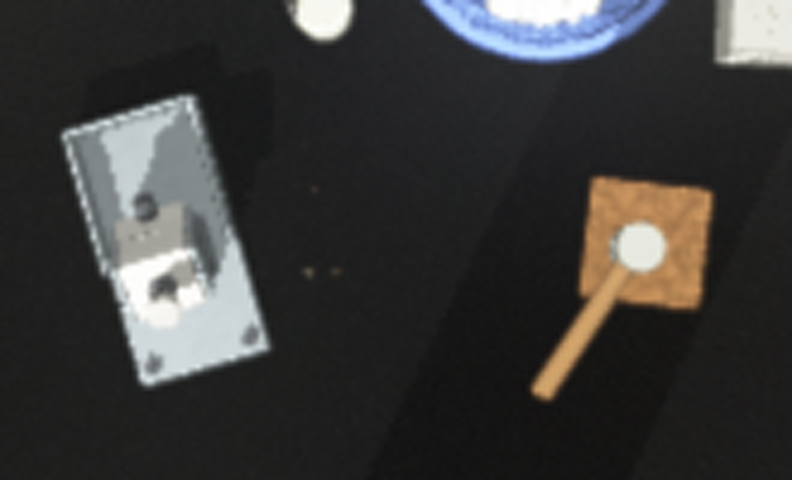

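```bash
cat > plan.py <<'E'
import numpy as np
from station import r
def pose():
    s=r.get_state();w,x,y,z=s["tool_rot"]
    return np.r_[s["position"],np.degrees(np.arctan2(2*(x*y+w*z),1-2*(y*y+z*z)))],s
def plan(p,tgt):
    """calls (tool shift units, twist units) from p to tgt [x,y,z,yaw deg]; each call within +-1"""
    p=np.array(p,float);tgt=np.array(tgt,float)
    for n in range(1,12):
        q=p.copy();out=[];dyaw=(tgt[3]-p[3])/n
        for i in range(n):
            D=(tgt[:3]-q[:3])/(n-i);a=np.radians(q[3])
            R=np.array([[np.cos(a),np.sin(a),0],[np.sin(a),-np.cos(a),0],[0,0,-1]])
            s=np.round(np.r_[R.T@D/.1,-dyaw/45],2);out.append(s.tolist())
            q[:3]+=R@s[:3]*.1;q[3]-=s[3]*45
        if np.abs(out).max()<=1:break
    for s in out:print(s,"rows",max(1,int(np.ceil(max(np.linalg.norm(s[:3])*.1/.05,abs(s[3])*45/10.7)))))
    print("end",np.round(q,4));return q
E
python3 - <<'E'
from plan import *
from h import *
p,s=pose();print(p); plan(p,[.525,-.1295,.13,145.3])
d=dict(np.load("top0.npz"))
c=np.array([(594,178),(712,188),(700,307),(581,295)])/4.8+[180,150]-.4
print(ray(d,c,.006),ray(d,c,.006).mean(0))
E
```

```text
[ 0.13275691 -0.50758386  0.23077641 14.65667134]
[0.79, -0.44, 0.17, -0.48] rows 3
[0.9, -0.12, 0.17, -0.48] rows 3
[0.88, 0.22, 0.17, -0.48] rows 3
[0.74, 0.53, 0.17, -0.48] rows 3
[0.5, 0.76, 0.16, -0.48] rows 3
[0.18, 0.89, 0.17, -0.48] rows 3
end [ 5.248000e-01 -1.294000e-01  1.298000e-01  1.442567e+02]
[[ 0.61436259 -0.12757236  0.006     ]
 [ 0.60601472 -0.21543317  0.006     ]
 [ 0.5172661  -0.20519303  0.006     ]
 [ 0.5269107  -0.11678144  0.006     ]] [ 0.56613852 -0.166245    0.006     ]
```

Request:
{"api": "step_arm", "payload": {
  "motion": [
    [0.26,-0.15,0.06,-0.16],
    [0.53,-0.3,0.11,-0.32],
    [0.79,-0.44,0.17,-0.48]
  ],
  "claw": 1
}}

```text
t: 0.48
position: [0.1986, -0.4445, 0.2138]
tool_rot: [-0.0, 0.95, 0.313, -0.0]
ft_force: [0.4, -0.1, 0.2]
gripper_width: 0.0854
gripper_force: 0.0
```

Request:
{"api": "step_arm", "payload": {
  "motion": [
    [0.45,-0.06,0.08,-0.24],
    [0.9,-0.12,0.17,-0.48]
  ]
}}

```text
t: 0.72
position: [0.2643, -0.3814, 0.1969]
tool_rot: [-0.0, 0.874, 0.485, 0.0]
ft_force: [1.1, -0.8, -0.3]
gripper_width: 0.0853
gripper_force: 0.0
```

Request:
{"api": "step_arm", "payload": {
  "motion": [
    [0.44,0.11,0.08,-0.24],
    [0.88,0.22,0.17,-0.48]
  ]
}}

```text
t: 0.98
position: [0.33, -0.3185, 0.1799]
tool_rot: [-0.0, 0.768, 0.64, 0.0]
ft_force: [-0.3, -0.6, -0.1]
gripper_width: 0.0853
gripper_force: 0.0
```

Request:
{"api": "step_arm", "payload": {
  "motion": [
    [0.37,0.27,0.08,-0.24],
    [0.74,0.53,0.17,-0.48]
  ]
}}

```text
t: 1.23
position: [0.3959, -0.2557, 0.1629]
tool_rot: [-0.0, 0.636, 0.772, 0.0]
ft_force: [-0.3, -0.5, -0.9]
gripper_width: 0.0853
gripper_force: 0.0
```

Request:
{"api": "step_arm", "payload": {
  "motion": [
    [0.25,0.38,0.08,-0.24],
    [0.5,0.76,0.16,-0.48]
  ]
}}

```text
t: 1.48
position: [0.4613, -0.1924, 0.1468]
tool_rot: [-0.0, 0.481, 0.877, 0.0]
ft_force: [-0.3, -0.4, 0.8]
gripper_width: 0.0853
gripper_force: 0.0
```

Request:
{"api": "step_arm", "payload": {
  "motion": [
    [0.09,0.45,0.08,-0.24],
    [0.18,0.89,0.17,-0.48],
    [0.18,0.89,0.17,-0.48],
    [0.18,0.89,0.17,-0.48]
  ]
}}

```text
t: 1.98
position: [0.5256, -0.131, 0.1299]
tool_rot: [-0.001, 0.311, 0.95, -0.0]
ft_force: [-0.6, -0.2, -0.3]
gripper_width: 0.0856
gripper_force: 0.0
```

Run:
```python
from plan import *
from h import *
p,s=pose();print(p,s["joint_positions"],s["ft_force"],s["t"]); plan(p,[.525,-.1295,.0175,145.3])
```

```text
[ 5.25582755e-01 -1.30968931e-01  1.29948469e-01  1.43746813e+02] [-2.44104033e-01  3.20247193e-01 -1.65456666e-01  1.08640727e+00
 -1.94691855e-04  3.88633190e-01] [-0.57740639 -0.21293994 -0.27003457] 1.975
[0.01, 0.0, 0.56, -0.02] rows 2
[0.0, 0.01, 0.56, -0.02] rows 2
end [ 5.254000e-01 -1.296000e-01  1.790000e-02  1.455468e+02]
```

Request:
{"api": "step_arm", "payload": {
  "motion": [
    [0.01,0.0,0.4,-0.03],
    [0.01,0.01,0.75,-0.03],
    [0.01,0.01,0.95,-0.03]
  ]
}}

```text
t: 2.35
position: [0.5242, -0.1305, 0.0341]
tool_rot: [-0.001, 0.301, 0.954, -0.0]
ft_force: [-0.7, 0.8, 0.6]
gripper_width: 0.0856
gripper_force: 0.0
```

Request:
{"api": "step_arm", "payload": {
  "motion": [
    [0,0,0.1,0],
    [0,0,0.17,0],
    [0,0,0.17,0]
  ]
}}

```text
t: 2.72
position: [0.5259, -0.1299, 0.0185]
tool_rot: [0.0, 0.3, 0.954, 0.0]
ft_force: [-0.3, -0.4, 0.3]
gripper_width: 0.0855
gripper_force: 0.0
```

Request:
{"api": "step_arm", "payload": {
  "motion": [
    [0,0,0,0],
    [0,0,0,0],
    [0,0,0,0],
    [0,0,0,0],
    [0,0,0,0],
    [0,0,0,0]
  ],
  "claw": -1,
  "grip_force": 20
}}

```text
t: 3.48
position: [0.526, -0.1296, 0.0185]
tool_rot: [0.0, 0.299, 0.954, 0.0]
ft_force: [-0.9, 0.3, 3.2]
gripper_width: 0.0155
gripper_force: 22.9
```

Request:
{"api": "step_arm", "payload": {
  "motion": [
    [-0.02,0,-0.05,0],
    [-0.05,0,-0.09,0],
    [-0.08,0,-0.13,0],
    [-0.11,0,-0.17,0],
    [-0.15,0,-0.2,0],
    [-0.19,0,-0.24,0],
    [-0.24,0,-0.28,0],
    [-0.29,0,-0.31,0],
    [-0.29,0,-0.31,0],
    [-0.29,0,-0.31,0]
  ]
}}

```text
t: 4.72
position: [0.5495, -0.1461, 0.0491]
tool_rot: [-0.0, 0.299, 0.954, 0.0]
ft_force: [0.4, 0.2, -2.4]
gripper_width: 0.0157
gripper_force: 22.2
```

Run:
```python
from plan import *
from h import *
p,s=pose();print(p,s["ft_force"],s["wrist_torque"])
d=vision.get_image("scene");cv2.imwrite("pics/s1.png",cv2.resize(d["image"][140:290,230:430],(800,600),interpolation=cv2.INTER_CUBIC))
```

```text
[ 5.49548973e-01 -1.46140953e-01  4.91305426e-02  1.45147853e+02] [ 0.40492487  0.16849978 -2.40556668] [ 0.00016256  0.10089487 -0.03630956]
```

View pics/s1.png

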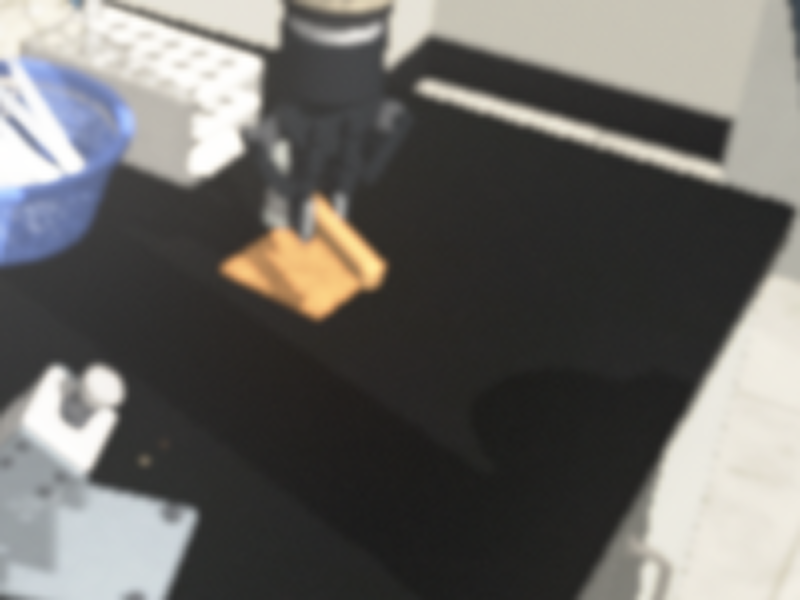

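The mallet came up level: wrist force −2.4 N and moment 0.107 N m, so grip friction holds the handle without pivoting. I'll loosen the fingers bit by bit at this height, so the head droops until its front edge meets the cork at about 35-38°.

Request:
{"api": "step_arm", "payload": {
  "motion": [
    [0,0,-0.02,0],
    [0,0,-0.02,0]
  ],
  "claw": -0.7
}}

```text
t: 5.03
position: [0.5498, -0.1462, 0.0515]
tool_rot: [0.0, 0.299, 0.954, 0.0]
ft_force: [1.1, 0.6, -1.3]
gripper_width: 0.0155
gripper_force: 22.2
```

Request:
{"api": "step_arm", "payload": {
  "motion": [
    [0,0,0,0]
  ],
  "claw": -0.66
}}

```text
t: 5.15
position: [0.5497, -0.1462, 0.0513]
tool_rot: [0.0, 0.299, 0.954, 0.0]
ft_force: [-0.4, 0.4, -1.9]
gripper_width: 0.016
gripper_force: 22.2
```

Request:
{"api": "step_arm", "payload": {
  "motion": [
    [0,0,0,0]
  ],
  "claw": -0.645
}}

```text
t: 5.28
position: [0.5497, -0.1462, 0.0513]
tool_rot: [-0.0, 0.299, 0.954, 0.0]
ft_force: [0.1, 0.4, -2.4]
gripper_width: 0.0156
gripper_force: 22.2
```

Run:
```python
from plan import *
p,s=pose();print(s["ft_force"],s["wrist_torque"],s["gripper_width"],s["gripper_force"])
```

```text
[ 0.06851609  0.3704     -2.4056655 ] [0.08528594 0.06793922 0.02344163] 0.015558016604494847 22.212099730968475
```

Request:
{"api": "step_arm", "payload": {
  "motion": [
    [0,0,0,0]
  ],
  "claw": -0.635
}}

```text
t: 5.4
position: [0.5497, -0.1462, 0.0513]
tool_rot: [-0.0, 0.299, 0.954, 0.0]
ft_force: [-0.1, -0.2, -3.0]
gripper_width: 0.0158
gripper_force: 20.0
```

Request:
{"api": "step_arm", "payload": {
  "motion": [
    [0,0,0,0]
  ],
  "claw": -0.63
}}

```text
t: 5.52
position: [0.5497, -0.1462, 0.0513]
tool_rot: [-0.0, 0.299, 0.954, 0.0]
ft_force: [0.1, -0.6, -1.7]
gripper_width: 0.0158
gripper_force: 9.6
```

Run:
```python
from plan import *
p,s=pose();print(s["ft_force"],s["wrist_torque"],s["gripper_width"],s["gripper_force"])
```

```text
[ 0.12854135 -0.62994935 -1.6832799 ] [ 0.0821701   0.05692332 -0.00910339] 0.015839056053386365 9.634371399879456
```

Request:
{"api": "step_arm", "payload": {
  "motion": [
    [0,0,0,0]
  ],
  "claw": -0.6285
}}

```text
t: 5.65
position: [0.5497, -0.1462, 0.0513]
tool_rot: [-0.0, 0.299, 0.954, 0.0]
ft_force: [-0.2, 0.4, -1.7]
gripper_width: 0.0158
gripper_force: 6.4
```

Run:
```python
from plan import *
p,s=pose();print(s["ft_force"],s["wrist_torque"],s["gripper_width"],s["gripper_force"])
```

```text
[-0.23957302  0.3642877  -1.6952108 ] [0.02897664 0.04941026 0.01052826] 0.01583968209249157 6.4094822108745575
```

Request:
{"api": "step_arm", "payload": {
  "motion": [
    [0,0,0,0]
  ],
  "claw": -0.6275
}}

```text
t: 5.78
position: [0.5498, -0.1462, 0.0514]
tool_rot: [0.0, 0.299, 0.954, 0.0]
ft_force: [1.4, -0.7, -2.0]
gripper_width: 0.0159
gripper_force: 4.3
```

Run:
```python
from plan import *
p,s=pose();print(s["ft_force"],s["wrist_torque"],s["gripper_width"],s["gripper_force"])
```

```text
[ 1.35686287 -0.65448607 -1.95546831] [ 0.00999088 -0.07838236 -0.02842965] 0.015906765265664764 4.305991306900978
```

```bash
cat > tilt.py <<'E'
from h import *
from plan import pose
def tilt(save=None):
    """handle droop from cloud: orange points above the pad, in the grip's frame (x along tool -x, z up)"""
    p,s=pose();a=np.radians(p[3]);ex=-np.array([np.cos(a),np.sin(a)]);ey=np.array([-ex[1],ex[0]])
    g=np.r_[p[:2],p[2]+.0187]
    for n in("scene","top"):
        d=vision.get_image(n);P=cloud(d)-g;hsv=cv2.cvtColor(d["image"],cv2.COLOR_BGR2HSV)
        S=np.stack([P[...,:2]@ex,P[...,:2]@ey,P[...,2]],-1)
        m=(d["range_z"]>0)&(hsv[...,1]>60)&(hsv[...,0]<25)&(abs(S[...,1])<.025)&(S[...,0]<-.012)&(S[...,0]>-.11)&(S[...,2]>-.02)
        q=S[m]
        if len(q)>8:
            l=cv2.fitLine(q[:,[0,2]].astype(np.float32),cv2.DIST_HUBER,0,.01,.01).ravel()
            print(n,len(q),"droop deg",round(float(-np.degrees(np.arctan(l[1]/l[0]))),1),"tail",np.round(q[q[:,0].argmin()],3),"ext",np.round(q.min(0),3),np.round(q.max(0),3))
        if save==n: cv2.imwrite(f"pics/{n}_{s['t']:.2f}.png",cv2.resize(d["image"],(800,600)))
    print("t",s["t"],"pose",np.round(p,4),"ft",np.round(s["ft_force"],2),"tq",np.round(s["wrist_torque"],3),"w",round(s["gripper_width"],4),"gf",round(s["gripper_force"],1),"q",np.round(s["joint_positions"],2))
if __name__=="__main__":tilt()
E
python3 tilt.py
```

```text
scene 133 droop deg 14.3 tail [-0.086  0.005  0.021] ext [-0.086 -0.011 -0.013] [-0.012  0.013  0.03 ]
top 26 droop deg -65.0 tail [-0.075  0.001  0.041] ext [-0.075 -0.004  0.026] [-0.03   0.024  0.122]
t 5.775 pose [ 5.498000e-01 -1.462000e-01  5.140000e-02  1.451473e+02] ft [ 1.36 -0.65 -1.96] tq [ 0.01  -0.078 -0.028] w 0.0159 gf 4.3 q [-0.26  0.43 -0.22  0.92  0.    0.35]
```

```bash
sed -i 's/S\[...,2\]>-.02)/S[...,2]>-.02)\&(S[...,2]<.085)/' tilt.py; python3 tilt.py
```

```text
scene 106 droop deg 36.6 tail [-0.075  0.001  0.04 ] ext [-0.075 -0.019 -0.007] [-0.012  0.011  0.054]
top 22 droop deg 10.3 tail [-0.073 -0.001  0.045] ext [-0.073 -0.004  0.037] [-0.053  0.009  0.054]
t 5.875 pose [ 5.497000e-01 -1.461000e-01  5.140000e-02  1.451511e+02] ft [-1.52  1.92  2.71] tq [ 0.275  0.418 -0.006] w 0.0161 gf 5.0 q [-0.26  0.43 -0.22  0.92  0.    0.35]
```

The head has drooped to about 37° and its edge rests on the cork. I'll clamp hard now.

Request:
{"api": "step_arm", "payload": {
  "motion": [
    [0,0,0,0],
    [0,0,0,0],
    [0,0,0,0]
  ],
  "claw": -1,
  "grip_force": 120
}}

```text
t: 6.35
position: [0.5496, -0.146, 0.0516]
tool_rot: [-0.0, 0.299, 0.954, 0.0]
ft_force: [-3.6, 2.2, 5.2]
gripper_width: 0.0145
gripper_force: 117.0
```

Request:
{"api": "step_arm", "payload": {
  "motion": [
    [0,0,-0.3,0],
    [0,0,-0.6,0],
    [0,0,-0.9,0],
    [0,0,-0.9,0],
    [0,0,-0.9,0]
  ]
}}

```text
t: 6.98
position: [0.5494, -0.1462, 0.1402]
tool_rot: [-0.001, 0.299, 0.954, -0.0]
ft_force: [-0.1, 0.0, -2.7]
gripper_width: 0.0142
gripper_force: 117.1
```

```bash
python3 - <<'E'
from tilt import *
tilt("scene")
E
ls pics
```

```text
scene 118 droop deg 36.8 tail [-0.074  0.008  0.039] ext [-0.074 -0.018 -0.003] [-0.012  0.011  0.053]
top 29 droop deg -14.2 tail [-0.074  0.002  0.04 ] ext [-0.074 -0.005  0.038] [-0.053  0.008  0.053]
t 6.975 pose [ 5.494000e-01 -1.462000e-01  1.402000e-01  1.451456e+02] ft [-0.11  0.01 -2.67] tq [0.082 0.053 0.021] w 0.0142 gf 117.1 q [-0.26  0.36 -0.08  1.13  0.    0.35]
c1.png
s1.png
scene0.png
scene_6.97.png
top0.png
```

Run:
```python
from plan import *
p,s=pose(); q=plan(p,[.5185,.180,.24,22.5]);
```

```text
[0.53, 0.63, -0.25, 0.68] rows 3
[0.77, 0.27, -0.25, 0.68] rows 3
[0.8, -0.16, -0.25, 0.68] rows 3
[0.61, -0.55, -0.25, 0.68] rows 3
end [ 0.5189  0.1802  0.2398 22.7484]
```

View pics/scene_6.97.png

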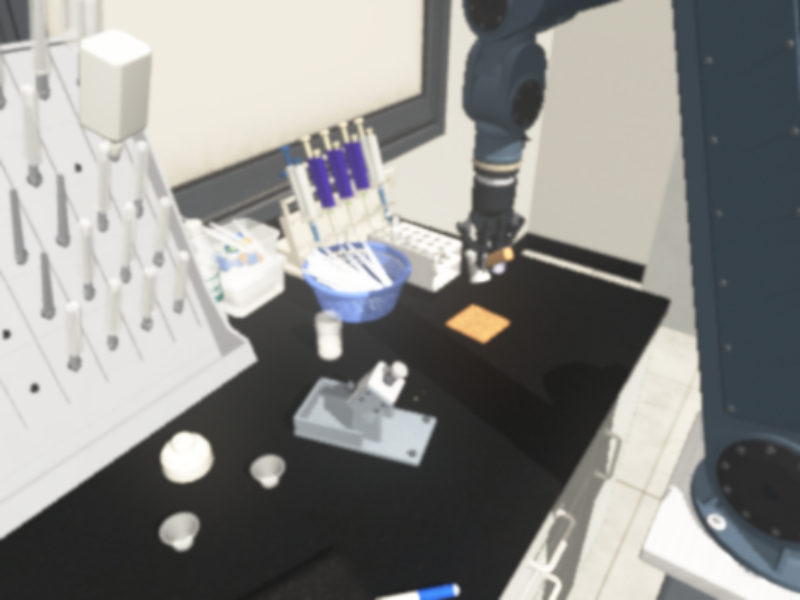

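The picture shows the mallet held tilted and clear of the pad: handle end at (500,257), head at (480,272). Next I'll carry it above the pin, turning as it goes.

Request:
{"api": "step_arm", "payload": {
  "motion": [
    [0.13,0.16,-0.12,0.17],
    [0.26,0.31,-0.25,0.34],
    [0.4,0.47,-0.25,0.51],
    [0.53,0.63,-0.25,0.68]
  ]
}}

```text
t: 7.58
position: [0.5417, -0.0635, 0.1653]
tool_rot: [-0.001, 0.542, 0.84, -0.0]
ft_force: [0.4, -0.6, -2.8]
gripper_width: 0.014
gripper_force: 117.1
```

Request:
{"api": "step_arm", "payload": {
  "motion": [
    [0.25,0.09,-0.08,0.22],
    [0.51,0.18,-0.17,0.45],
    [0.77,0.27,-0.25,0.68]
  ]
}}

```text
t: 7.95
position: [0.5343, 0.0179, 0.1904]
tool_rot: [-0.001, 0.745, 0.667, -0.001]
ft_force: [-0.1, -0.6, -1.3]
gripper_width: 0.0141
gripper_force: 117.2
```

Request:
{"api": "step_arm", "payload": {
  "motion": [
    [0.27,-0.05,-0.08,0.22],
    [0.53,-0.1,-0.17,0.45],
    [0.8,-0.16,-0.25,0.68]
  ]
}}

```text
t: 8.32
position: [0.5269, 0.099, 0.2154]
tool_rot: [-0.0, 0.895, 0.446, -0.001]
ft_force: [-0.8, 0.0, -2.0]
gripper_width: 0.014
gripper_force: 117.2
```

Request:
{"api": "step_arm", "payload": {
  "motion": [
    [0.2,-0.18,-0.08,0.22],
    [0.4,-0.36,-0.17,0.45],
    [0.61,-0.55,-0.25,0.68],
    [0.61,-0.55,-0.25,0.68],
    [0.61,-0.55,-0.25,0.68]
  ]
}}

```text
t: 8.95
position: [0.5193, 0.1797, 0.2404]
tool_rot: [0.0, 0.98, 0.199, -0.001]
ft_force: [-0.5, -1.0, -2.9]
gripper_width: 0.0138
gripper_force: 117.4
```

Run:
```python
from tilt import *
from plan import *
tilt("scene")
p,s=pose()
# head measurement: points near expected head
a=np.radians(p[3]);ex=-np.array([np.cos(a),np.sin(a)]);ey=np.array([-ex[1],ex[0]]);g=np.r_[p[:2],p[2]+.0187]
t=np.radians(36.5);xm=np.r_[np.cos(t)*ex,-np.sin(t)];zm=np.r_[np.sin(t)*ex,np.cos(t)]
print("face centre now",g+.045*xm-.03*zm)
for n in("scene","top"):
    d=vision.get_image(n);P=cloud(d)-g;Q=np.stack([P@xm,P@np.r_[ey,0],P@zm],-1)
    m=(d["range_z"]>0)&(Q[...,0]>.022)&(Q[...,0]<.075)&(abs(Q[...,1])<.03)&(abs(Q[...,2])<.04);q=Q[m]
    print(n,len(q),"head pts in mallet frame",np.round(q.min(0),3),np.round(q.max(0),3),np.round(np.median(q,0),3))
q=plan(p,[.5185,.180,.1906,p[3]])
```

```text
scene 244 droop deg 41.0 tail [-0.07  -0.007  0.045] ext [-0.07  -0.012 -0.   ] [-0.015  0.003  0.053]
top 10 droop deg 76.9 tail [-0.05   0.007  0.03 ] ext [-0.05   0.003  0.019] [-0.037  0.008  0.04 ]
t 8.95 pose [ 0.5193  0.1797  0.2404 22.9109] ft [-0.5  -1.02 -2.93] tq [0.012 0.033 0.006] w 0.0138 gf 117.4 q [ 0.33  0.28  0.07  1.36 -0.    3.07]
face centre now [0.50253997 0.17216753 0.20841669]
scene 503 head pts in mallet frame [ 0.022 -0.021 -0.034] [0.063 0.014 0.028] [ 0.041 -0.014  0.004]
top 142 head pts in mallet frame [ 0.027 -0.016 -0.034] [0.062 0.017 0.029] [0.041 0.007 0.023]
[-0.01, -0.01, 0.5, -0.0] rows 2
end [ 0.5181  0.1798  0.1906 22.808 ]
```

Request:
{"api": "step_arm", "payload": {
  "motion": [
    [-0.02,-0.01,0.25,0],
    [-0.02,-0.01,0.49,0],
    [-0.02,-0.01,0.49,0],
    [-0.02,-0.01,0.49,0]
  ]
}}

```text
t: 9.65
position: [0.5178, 0.18, 0.1932]
tool_rot: [-0.0, 0.98, 0.197, 0.0]
ft_force: [0.5, 0.0, -1.7]
gripper_width: 0.0138
gripper_force: 117.3
```

Request:
{"api": "step_arm", "payload": {
  "motion": [
    [0.14,0.015,0.2,0],
    [0.28,0.03,0.4,0],
    [0.28,0.03,0.4,0]
  ]
}}

```text
t: 10.02
position: [0.5452, 0.1883, 0.1504]
tool_rot: [0.0, 0.98, 0.197, -0.001]
ft_force: [-1.1, -2.1, 1.6]
gripper_width: 0.0141
gripper_force: 118.6
```

```bash
python3 - <<'E'
from tilt import *
tilt("scene")
E
ls pics
```

```text
scene 232 droop deg 39.8 tail [-0.075 -0.004  0.038] ext [-0.075 -0.012 -0.   ] [-0.014  0.005  0.049]
t 10.025 pose [ 0.5452  0.1883  0.1504 22.7438] ft [-1.05 -2.07  1.6 ] tq [-0.365  0.345 -0.009] w 0.0141 gf 118.6 q [ 0.33  0.36 -0.04  1.17 -0.    3.08]
c1.png
s1.png
scene0.png
scene_10.03.png
scene_6.97.png
scene_8.95.png
top0.png
```

Run:
```python
import cv2
im=cv2.imread("pics/scene_10.03.png");cv2.imwrite("pics/c2.png",cv2.resize(im[300:480,270:470],(800,600)))
```

```text
(no output)
```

View pics/c2.png

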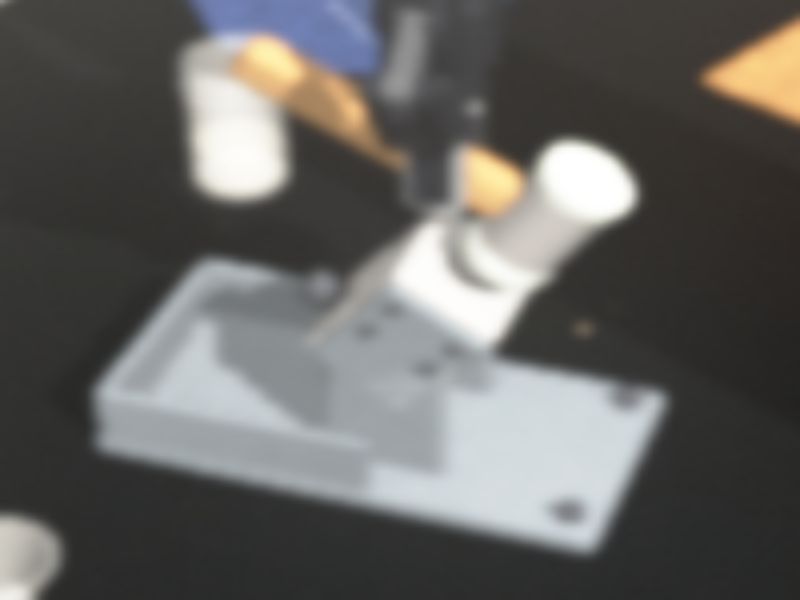

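The mallet face sits square on the pin at (490,260), which is nearly fully down. No puck is visible in the tray yet, so I'll push a little deeper.

Request:
{"api": "step_arm", "payload": {
  "motion": [
    [0.02,0,0.03,0],
    [0.02,0,0.03,0]
  ]
}}

```text
t: 10.38
position: [0.5459, 0.1885, 0.1497]
tool_rot: [0.0, 0.98, 0.197, -0.0]
ft_force: [-4.9, -4.4, 9.6]
gripper_width: 0.0139
gripper_force: 119.7
```

Request:
{"api": "step_arm", "payload": {
  "motion": [
    [0.02,0,0.03,0],
    [0.02,0,0.03,0]
  ]
}}

```text
t: 10.62
position: [0.5483, 0.1893, 0.1485]
tool_rot: [0.0, 0.98, 0.197, 0.001]
ft_force: [-7.1, -5.7, 23.4]
gripper_width: 0.014
gripper_force: 122.3
```

Run:
```python
from tilt import *
tilt("top")
d=vision.get_image("top");P=cloud(d)
cv2.imwrite("pics/t2.png",np.hstack([cv2.resize(d["image"][150:240,180:245],(400,554)),cv2.resize(vision.get_image("scene")["image"][190:310,170:300],(400,554))]))
```

```text
scene 231 droop deg 38.6 tail [-0.076 -0.007  0.036] ext [-0.076 -0.013 -0.004] [-0.014  0.007  0.047]
t 10.625 pose [ 0.5483  0.1893  0.1485 22.7358] ft [-7.1  -5.68 23.36] tq [-1.634  2.107 -0.05 ] w 0.014 gf 122.3 q [ 0.33  0.37 -0.04  1.16 -0.    3.08]
```

View pics/t2.png

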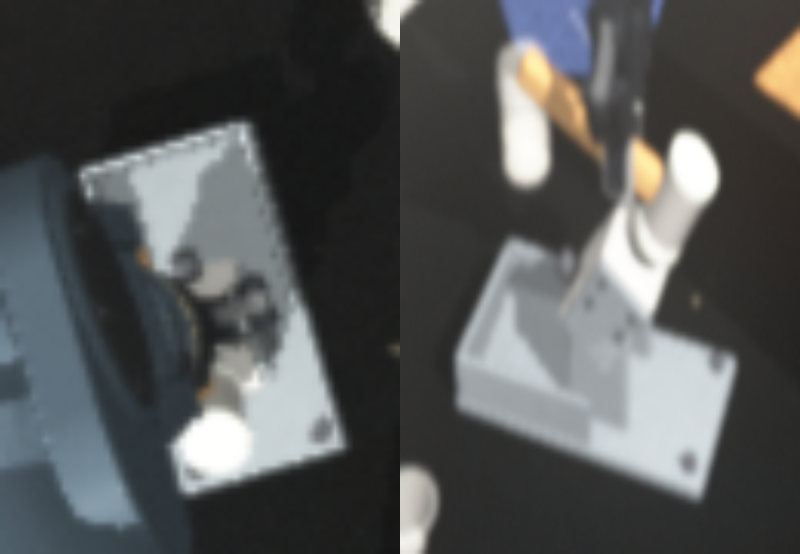

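The force is now about 30 N, so the pin is at its stop. I'll retract along the slant and look into the tray.

Request:
{"api": "step_arm", "payload": {
  "motion": [
    [-0.16,-0.02,-0.23,0],
    [-0.32,-0.03,-0.46,0],
    [-0.32,-0.1,-0.9,0],
    [-0.32,-0.1,-0.9,0]
  ]
}}

```text
t: 11.32
position: [0.5164, 0.1877, 0.2391]
tool_rot: [-0.001, 0.98, 0.197, 0.003]
ft_force: [0.8, 0.5, -1.9]
gripper_width: 0.014
gripper_force: 118.8
```

Request:
{"api": "step_arm", "payload": {
  "motion": [
    [0,0.4,0,-0.2],
    [0,0.8,0,-0.4],
    [0,1,0,-0.6],
    [0,1,0,-0.6]
  ]
}}

```text
t: 11.82
position: [0.5538, 0.0933, 0.2347]
tool_rot: [-0.0, 0.908, 0.42, -0.001]
ft_force: [0.2, 0.9, -1.8]
gripper_width: 0.014
gripper_force: 118.6
```

Run:
```python
from tilt import *
tilt()
A=vision.get_image("top");B=vision.get_image("scene")
cv2.imwrite("pics/t3.png",np.hstack([cv2.resize(A["image"][150:240,180:245],(400,554)),cv2.resize(B["image"][190:310,170:300],(400,554))]))
y=np.radians(16.9);M=np.array([[np.cos(y),np.sin(y)],[-np.sin(y),np.cos(y)]])
t=np.radians(35);n=np.array([-np.sin(t),0,np.cos(t)])
for d in(A,B):
    X=cloud(d)[d["range_z"]>0];S=X.copy();S[:,:2]=(X[:,:2]-[.570,.195])@M.T
    q=S[(abs(S-[-.055,0,.134])<.03).all(1)];h=(q-[-.055,0,.134])@n;k=h>-.006;print("pin top pts",k.sum(),np.median(h[k]))
    k=(S[:,0]>-.005)&(S[:,0]<.088)&(abs(S[:,1])<.040)&(S[:,2]>.016)&(S[:,2]<.036);print("in tray",k.sum(),np.round(np.median(S[k],0),3) if k.any() else "",np.round(S[k].min(0),3),np.round(S[k].max(0),3))
```

```text
scene 238 droop deg 31.0 tail [-0.077 -0.001  0.033] ext [-0.077 -0.012 -0.002] [-0.012  0.004  0.047]
t 11.825 pose [ 0.5538  0.0933  0.2347 49.6488] ft [ 0.19  0.89 -1.8 ] tq [ 0.042 -0.059  0.015] w 0.014 gf 118.6 q [0.17 0.3  0.08 1.35 0.   2.44]
pin top pts 0 nan
  return _methods._mean(a, axis=axis, dtype=dtype,
  ret = ret.dtype.type(ret / rcount)
Traceback (most recent call last):
ValueError: zero-size array to reduction operation minimum which has no identity
```

View pics/t3.png

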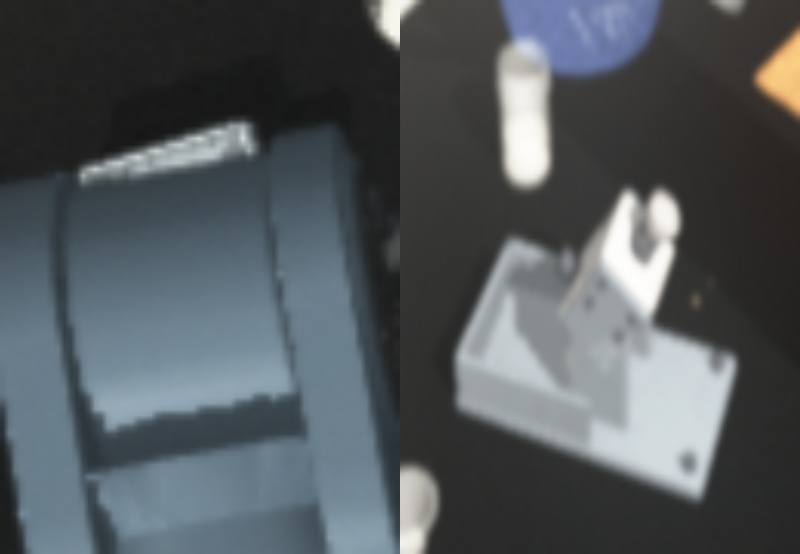

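Request:
{"api": "step_arm", "payload": {
  "motion": [
    [-0.38,0.33,0,-0.2],
    [-0.76,0.65,0,-0.4],
    [-0.99,0.85,0,-0.6],
    [-0.99,0.85,0,-0.6]
  ]
}}

```text
t: 12.52
position: [0.5542, -0.0371, 0.2362]
tool_rot: [0.0, 0.785, 0.62, 0.0]
ft_force: [-0.2, 0.3, -1.7]
gripper_width: 0.0141
gripper_force: 118.6
```

```bash
cat > tray.py <<'E'
from h import *
A=vision.get_image("top");B=vision.get_image("scene");A0=dict(np.load("top0.npz"));B0=dict(np.load("scene0.npz"))
y=np.radians(16.9);M=np.array([[np.cos(y),np.sin(y)],[-np.sin(y),np.cos(y)]])
t=np.radians(35);n=np.array([-np.sin(t),0,np.cos(t)])
for nm,d,d0 in(("top",A,A0),("scene",B,B0)):
    ch=[]
    for e in(d0,d):
        X=cloud(e);S=X.copy();S[...,:2]=(X[...,:2]-[.570,.195])@M.T;ok=e["range_z"]>0
        h=(S-[-.055,0,.134])@n;k=ok&(abs(S-[-.055,0,.134])<.03).all(-1)&(h>-.006)
        print(nm,"pin top pts",k.sum(),np.round(np.median(h[k]),4) if k.any() else "")
        ch.append((S,ok))
    (S0,o0),(S,o)=ch
    k=o&o0&(abs(S[...,0]-.02)<.12)&(abs(S[...,1])<.055)&(S[...,2]<.2)&(abs(d["range_z"]-d0["range_z"])>.005)
    print(" changed",k.sum(),"now:",np.round(S[k],3).tolist()[:30],"was z",np.round(S0[k][:30,2],3))
cv2.imwrite("pics/t4.png",np.hstack([cv2.resize(A["image"][150:240,180:245],(400,554)),cv2.resize(B["image"][190:310,170:300],(400,554))]))
E
python3 tray.py
```

```text
top pin top pts 38 -0.0025
top pin top pts 37 -0.0015
 changed 392 now: [[0.136, -0.038, 0.003], [0.139, -0.016, 0.005], [0.134, -0.03, 0.007], [0.134, -0.035, -0.005], [0.14, -0.001, 0.005], [0.133, -0.025, -0.0], [0.128, -0.042, -0.004], [0.139, 0.005, -0.003], [0.136, -0.003, 0.001], [0.135, -0.006, 0.0], [0.128, -0.03, -0.003], [0.124, -0.044, -0.004], [0.12, -0.052, 0.006], [0.135, 0.006, -0.001], [0.129, -0.012, -0.001], [0.118, -0.05, -0.005], [0.115, -0.054, 0.005], [0.139, 0.031, 0.001], [0.133, 0.013, 0.001], [0.131, 0.006, 0.004], [0.122, -0.024, -0.004], [0.12, -0.029, 0.005], [0.118, -0.038, -0.004], [0.115, -0.045, -0.002], [0.137, 0.039, 0.002], [0.136, 0.035, 0.003], [0.139, 0.054, 0.001], [0.132, 0.033, 0.003], [0.13, 0.023, -0.005], [0.129, 0.021, -0.009]] was z [-0.002 -0.002  0.001  0.001 -0.006  0.005  0.002  0.003 -0.008 -0.005
  0.002  0.002 -0.003 -0.007  0.006  0.001 -0.006 -0.004 -0.007 -0.004
  0.002 -0.002  0.001  0.004 -0.003 -0.002  0.006 -0.007  0.001 -0.   ]
scene pin top pts 73 -0.0012
scene pin top pts 73 -0.0011
 changed 158 now: [[-0.049, -0.006, 0
[... 211 characters left out ...]
 0.112], [0.091, -0.046, 0.025], [0.062, -0.05, 0.029], [0.057, -0.051, 0.029], [0.002, 0.012, 0.095], [0.089, -0.046, 0.019], [0.085, -0.05, 0.016], [-0.01, 0.032, 0.109], [-0.018, 0.027, 0.106], [-0.042, 0.016, 0.103], [-0.017, 0.033, 0.108], [-0.043, 0.016, 0.101], [0.132, -0.046, 0.001], [0.095, -0.013, 0.037], [0.092, -0.024, 0.029], [-0.02, 0.027, 0.101], [-0.051, 0.005, 0.091], [0.119, -0.043, 0.003], [0.094, -0.043, 0.01], [0.083, -0.05, 0.007], [0.066, -0.05, 0.012]] was z [ 0.136  0.114  0.14   0.128  0.12   0.097  0.04   0.109  0.03   0.108
  0.02   0.033  0.034  0.098  0.015  0.019  0.105  0.11   0.099  0.105
  0.098 -0.003  0.041  0.026  0.105  0.095 -0.001  0.014  0.011  0.015]
```

View pics/t4.png

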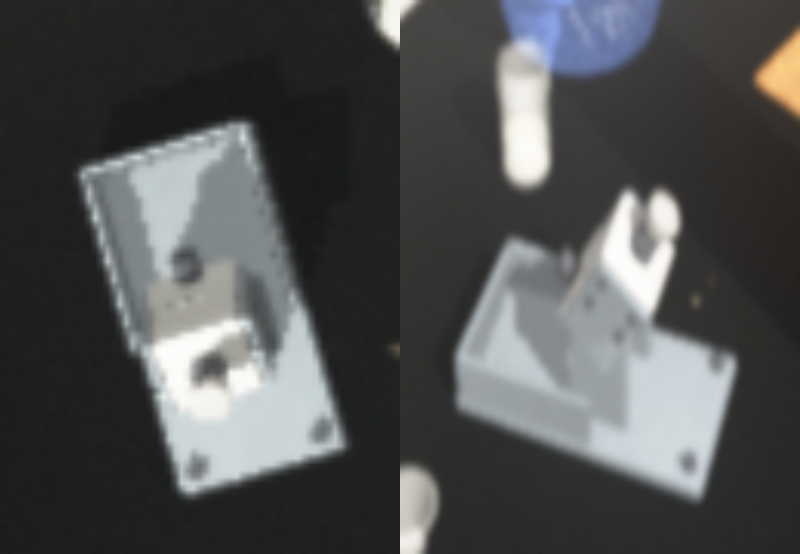

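Run:
```python
from h import *
y=np.radians(16.9);M=np.array([[np.cos(y),np.sin(y)],[-np.sin(y),np.cos(y)]])
for n in("top","scene"):
    d0=dict(np.load(n+"0.npz"));d=vision.get_image(n)
    b=[cv2.GaussianBlur(e["range_z"],(5,5),0) for e in(d0,d)]
    X=cloud(d0);S=X.copy();S[...,:2]=(X[...,:2]-[.570,.195])@M.T
    k=(S[...,0]>-.03)&(S[...,0]<.1)&(abs(S[...,1])<.05)&(S[...,2]<.13)
    dd=(b[0]-b[1])*k;ci=np.abs(d["image"].astype(int)-d0["image"]).sum(2)*k
    for nm,m in(("depth",np.abs(dd)>.004),("colour",ci>60)):
        print(n,nm,m.sum(),np.round(np.median(S[m],0),3) if m.any() else "",np.round(dd[m].mean(),4) if m.any() else "")
```

```text
top depth 301 [ 0.03  -0.008  0.013] 0.0
top colour 0  
scene depth 264 [0.011 0.006 0.027] -0.0021
scene colour 0
```

Run:
```python
from h import *
y=np.radians(16.9);M=np.array([[np.cos(y),np.sin(y)],[-np.sin(y),np.cos(y)]])
xs=np.arange(-.01,.094,.008);ys=np.arange(-.04,.041,.01)
for zz in(.016,.022):
  V=np.zeros((len(ys),len(xs)),int)
  for b,n in((1,"top"),(2,"scene")):
    d0=dict(np.load(n+"0.npz"));T=np.linalg.inv(d0["T"]);K=d0["intrinsics"]
    for i,Y in enumerate(ys):
      for j,X in enumerate(xs):
        w=np.r_[M.T@[X,Y]+[.570,.195],zz,1];c=T@w;u=int(round(K[0,2]-K[0,0]*c[0]/c[2]));v=int(round(K[1,2]+K[1,1]*c[1]/c[2]))
        if abs(d0["range_z"][v,u]-0)>0 and d0["range_z"][v,u]>-c[2]-.006:V[i,j]+=b
  print("z",zz,"x",np.round(xs*1000).tolist());print(V)
# subtle colour change
for n in("top","scene"):
    d0=dict(np.load(n+"0.npz"));d=vision.get_image(n);X=cloud(d0);S=X.copy();S[...,:2]=(X[...,:2]-[.570,.195])@M.T
    k=(S[...,0]>-.05)&(S[...,0]<.1)&(abs(S[...,1])<.05)&(S[...,2]<.12)
    ci=np.abs(d["image"].astype(int)-d0["image"]).sum(2)*k;i=np.argsort(ci.ravel())[-8:];print(n,ci.ravel()[i],np.round(S.reshape(-1,3)[i],3).tolist())
```

```text
z 0.016 x [-10.0, -2.0, 6.0, 14.0, 22.0, 30.0, 38.0, 46.0, 54.0, 62.0, 70.0, 78.0, 86.0]
[[1 1 1 1 1 1 1 1 3 3 3 3 3]
 [0 0 0 0 1 1 1 3 3 3 3 3 3]
 [0 0 0 0 0 0 3 3 3 3 3 3 3]
 [0 0 0 0 0 3 3 3 3 3 3 3 3]
 [0 0 0 0 0 2 3 3 3 3 3 3 3]
 [0 0 0 0 2 2 2 3 3 3 3 3 3]
 [0 0 0 0 2 3 3 3 3 3 3 1 3]
 [2 0 0 0 0 1 1 1 1 1 1 1 1]
 [2 0 0 1 1 1 1 1 1 1 1 1 1]]
z 0.022 x [-10.0, -2.0, 6.0, 14.0, 22.0, 30.0, 38.0, 46.0, 54.0, 62.0, 70.0, 78.0, 86.0]
[[1 1 1 1 1 1 1 3 3 3 3 3 3]
 [0 0 0 1 1 1 1 3 3 3 3 3 3]
 [0 0 0 0 0 0 3 3 3 3 3 3 3]
 [0 0 0 0 0 3 3 3 3 3 3 3 3]
 [0 0 0 0 0 2 2 3 3 3 3 3 3]
 [0 0 0 0 2 2 3 3 3 3 3 3 3]
 [0 0 0 0 2 3 3 3 3 3 3 3 3]
 [2 0 0 0 0 1 1 1 1 1 1 1 1]
 [2 0 1 1 1 1 1 1 1 1 1 1 1]]
top [ 9 10 10 10 10 10 10 12] [[0.06, -0.037, 0.007], [0.059, 0.032, 0.006], [0.098, 0.043, 0.039], [0.05, 0.003, 0.009], [0.071, 0.024, 0.007], [0.016, 0.01, 0.075], [0.094, 0.044, 0.038], [0.003, -0.028, 0.088]]
scene [23 26 30 34 34 34 39 40] [[0.031, -0.017, 0.009], [0.033, -0.015, 0.01], [0.027, -0.006, 0.01], [0.028, -0.003, 0.012], [0.03, -0.014, 0.008], [0.028, -0.01, 0.009], [0.032, -0.013, 0.009], [0.031, -0.01, 0.009]]
```

Run:
```python
from h import *
y=np.radians(16.9);M=np.array([[np.cos(y),np.sin(y)],[-np.sin(y),np.cos(y)]])
d0=dict(np.load("scene0.npz"))
D=[vision.get_image("scene") for _ in range(6)]
im=np.mean([d["image"].astype(float) for d in D],0);rz=np.mean([d["range_z"] for d in D],0)
X=cloud(d0);S0=X.copy();S0[...,:2]=(X[...,:2]-[.570,.195])@M.T
X=cloud(dict(d0,range_z=rz));S=X.copy();S[...,:2]=(X[...,:2]-[.570,.195])@M.T
k=(S0[...,0]>-.05)&(S0[...,0]<.1)&(abs(S0[...,1])<.05)&(S0[...,2]<.12)
df=(im-d0["image"])*k[...,None];m=np.abs(df).sum(2)>15
v,u=np.nonzero(m);print(len(v))
for a,b in zip(v,u):print((b,a),d0["image"][a,b],np.round(im[a,b]),"was",np.round(S0[a,b],3),"now",np.round(S[a,b],3))
```

```text
12
(np.int64(224), np.int64(265)) [141 138 133] [148. 147. 143.] was [ 0.033 -0.015  0.01 ] now [ 0.033 -0.014  0.011]
(np.int64(225), np.int64(265)) [148 145 140] [154. 153. 149.] was [ 0.031 -0.017  0.009] now [0.02  0.009 0.035]
(np.int64(223), np.int64(266)) [142 139 134] [146. 145. 141.] was [ 0.034 -0.01   0.011] now [ 0.034 -0.011  0.01 ]
(np.int64(224), np.int64(266)) [143 140 135] [153. 153. 150.] was [ 0.032 -0.013  0.009] now [ 0.031 -0.011  0.011]
(np.int64(225), np.int64(266)) [150 147 142] [159. 160. 156.] was [ 0.03  -0.014  0.008] now [0.021 0.008 0.031]
(np.int64(224), np.int64(267)) [144 142 136] [154. 156. 152.] was [ 0.031 -0.01   0.009] now [ 0.031 -0.009  0.009]
(np.int64(225), np.int64(267)) [152 149 144] [161. 162. 158.] was [ 0.028 -0.01   0.009] now [0.02  0.011 0.03 ]
(np.int64(223), np.int64(268)) [143 140 135] [147. 146. 142.] was [ 0.032 -0.005  0.009] now [ 0.032 -0.005  0.009]
(np.int64(224), np.int64(268)) [144 142 136] [153. 154. 150.] was [ 0.028 -0.003  0.012] now [ 0.029 -0.005  0.01 ]
(np.int64(225), np.int64(268)) [153 150 144] [160. 160. 156.] was [ 0.027 -0.006  0.01 ] now [0.02  0.011 0.027]
(np.int64(224), np.int64(269)) [145 142 137] [150. 150. 146.] was [ 0.028 -0.001  0.01 ] now [ 0.028 -0.001  0.011]
(np.int64(225), np.int64(269)) [153 150 144] [157. 157. 152.] was [ 0.026 -0.003  0.01 ] now [0.02  0.011 0.024]
```

New depth points at stand (20, 10, 24–35) mm show the puck has left the die and lies in the tray, against the block and mostly hidden by it. The pin is back up. Next I'll return the mallet.

Run:
```python
from tilt import *
from plan import *
tilt(); p,s=pose(); q=plan(p,[.549,-.150,.09,145.2])
```

```text
scene 153 droop deg 30.9 tail [-0.078 -0.003  0.034] ext [-0.078 -0.011 -0.001] [-0.015  0.007  0.046]
t 13.125 pose [ 5.54300e-01 -3.58000e-02  2.36300e-01  7.67613e+01] ft [-0.12 -0.61 -2.38] tq [ 0.018 -0.054 -0.016] w 0.0141 gf 118.6 q [-0.06  0.29  0.07  1.35  0.    1.74]
[-0.56, 0.1, 0.73, -0.76] rows 4
[-0.53, -0.23, 0.73, -0.76] rows 4
end [ 5.487000e-01 -1.505000e-01  9.030000e-02  1.451505e+02]
```

Request:
{"api": "step_arm", "payload": {
  "motion": [
    [-0.14,0.02,0.18,-0.19],
    [-0.28,0.05,0.36,-0.38],
    [-0.42,0.08,0.55,-0.57],
    [-0.56,0.1,0.73,-0.76]
  ]
}}

```text
t: 13.72
position: [0.5511, -0.0933, 0.1627]
tool_rot: [-0.0, 0.565, 0.825, 0.0]
ft_force: [0.5, 0.1, -2.3]
gripper_width: 0.0141
gripper_force: 118.6
```

Request:
{"api": "step_arm", "payload": {
  "motion": [
    [-0.14,-0.06,0.18,-0.19],
    [-0.28,-0.12,0.36,-0.38],
    [-0.42,-0.18,0.55,-0.57],
    [-0.53,-0.23,0.73,-0.76],
    [-0.53,-0.23,0.73,-0.76],
    [-0.53,-0.23,0.73,-0.76]
  ]
}}

```text
t: 14.48
position: [0.5489, -0.1504, 0.0909]
tool_rot: [0.0, 0.301, 0.954, 0.0]
ft_force: [1.3, -0.5, -2.5]
gripper_width: 0.0137
gripper_force: 118.5
```

Request:
{"api": "step_arm", "payload": {
  "motion": [
    [0,0,0.15,0],
    [0,0,0.3,0],
    [0,0,0.41,0],
    [0,0,0.41,0]
  ],
  "grip_force": 20
}}

```text
t: 14.98
position: [0.5482, -0.1503, 0.0483]
tool_rot: [-0.001, 0.299, 0.954, 0.0]
ft_force: [-0.4, 0.3, -1.1]
gripper_width: 0.014
gripper_force: 119.1
```

```bash
python3 tilt.py
```

```text
scene 109 droop deg 31.2 tail [-0.079 -0.     0.034] ext [-0.079 -0.006 -0.015] [-0.012  0.012  0.046]
top 30 droop deg 6.7 tail [-0.076  0.004  0.035] ext [-0.076 -0.006  0.033] [-0.052  0.008  0.05 ]
t 14.975 pose [ 5.482000e-01 -1.503000e-01  4.830000e-02  1.451454e+02] ft [-0.35  0.33 -1.1 ] tq [ 0.068  0.072 -0.061] w 0.014 gf 119.1 q [-0.27  0.43 -0.22  0.92  0.    0.34]
```

Request:
{"api": "step_arm", "payload": {
  "motion": [
    [0,0,0,0],
    [0,0,0,0]
  ],
  "claw": -1,
  "grip_force": 20
}}

```text
t: 15.32
position: [0.5488, -0.1506, 0.0496]
tool_rot: [0.0, 0.3, 0.954, 0.0]
ft_force: [0.4, 0.1, -1.2]
gripper_width: 0.0139
gripper_force: 119.1
```

Request:
{"api": "step_arm", "payload": {
  "motion": [
    [0,0,0.02,0],
    [0.03,0,0.04,0],
    [0.07,0,0.07,0],
    [0.1,0,0.1,0],
    [0.12,0,0.12,0],
    [0.15,0,0.15,0],
    [0.17,0,0.18,0],
    [0.19,0,0.21,0],
    [0.21,0,0.24,0],
    [0.23,0,0.27,0],
    [0.24,0,0.3,0],
    [0.24,0,0.3,0]
  ]
}}

```text
t: 16.82
position: [0.5293, -0.1367, 0.0212]
tool_rot: [0.001, 0.299, 0.954, 0.0]
ft_force: [-6.8, 3.6, 19.8]
gripper_width: 0.0139
gripper_force: 124.1
```

```bash
python3 tilt.py
```

```text
scene 162 droop deg -0.8 tail [-0.084  0.002  0.003] ext [-0.084 -0.007 -0.016] [-0.012  0.015  0.03 ]
top 28 droop deg -1.0 tail [-0.082  0.     0.009] ext [-0.082 -0.006  0.   ] [-0.058  0.009  0.021]
t 16.825 pose [ 5.293000e-01 -1.367000e-01  2.120000e-02  1.451611e+02] ft [-6.77  3.59 19.83] tq [ 0.126  0.536 -0.017] w 0.0139 gf 124.1 q [-0.25  0.43 -0.32  0.83  0.    0.36]
```

Request:
{"api": "step_arm", "payload": {
  "motion": [
    [0,0,-0.02,0],
    [0,0,-0.02,0],
    [0,0,-0.02,0]
  ]
}}

```text
t: 17.3
position: [0.5295, -0.1369, 0.022]
tool_rot: [0.001, 0.299, 0.954, 0.0]
ft_force: [-1.6, 2.3, 8.5]
gripper_width: 0.0139
gripper_force: 122.2
```

Request:
{"api": "step_arm", "payload": {
  "motion": [
    [0,0,0,0],
    [0,0,0,0]
  ],
  "claw": -0.65
}}

```text
t: 17.55
position: [0.5294, -0.1369, 0.0216]
tool_rot: [0.0, 0.299, 0.954, 0.0]
ft_force: [0.8, 0.9, 6.4]
gripper_width: 0.0154
gripper_force: 53.8
```

Request:
{"api": "step_arm", "payload": {
  "motion": [
    [0,0,0,0],
    [0,0,0,0],
    [0,0,0,0]
  ],
  "claw": -0.6
}}

```text
t: 17.92
position: [0.5287, -0.1368, 0.021]
tool_rot: [-0.0, 0.299, 0.954, 0.0]
ft_force: [-0.4, -0.3, -0.1]
gripper_width: 0.0171
gripper_force: 0.0
```

Request:
{"api": "step_arm", "payload": {
  "motion": [
    [0,0,0,0],
    [0,0,0,0],
    [0,0,0,0],
    [0,0,0,0],
    [0,0,0,0]
  ],
  "claw": 0.6
}}

```text
t: 18.55
position: [0.5289, -0.1369, 0.0213]
tool_rot: [-0.0, 0.299, 0.954, 0.0]
ft_force: [0.2, -0.3, 0.5]
gripper_width: 0.0684
gripper_force: 0.0
```

```bash
python3 tilt.py
```

```text
scene 152 droop deg -4.7 tail [-0.087  0.003 -0.005] ext [-0.087 -0.006 -0.013] [-0.012  0.011  0.008]
top 30 droop deg -2.0 tail [-0.084  0.002 -0.004] ext [-0.084 -0.007 -0.004] [-0.058  0.009  0.009]
t 18.55 pose [ 5.289000e-01 -1.369000e-01  2.130000e-02  1.451471e+02] ft [ 0.25 -0.26  0.47] tq [0.05  0.01  0.002] w 0.0684 gf 0.0 q [-0.25  0.43 -0.31  0.83  0.    0.36]
```

Request:
{"api": "step_arm", "payload": {
  "motion": [
    [0,0,-0.2,0],
    [0,0,-0.5,0],
    [0,0,-1,0]
  ],
  "claw": 1
}}

```text
t: 19.02
position: [0.5279, -0.1366, 0.1211]
tool_rot: [-0.002, 0.299, 0.954, -0.0]
ft_force: [0.8, -0.9, 0.9]
gripper_width: 0.0855
gripper_force: 0.0
```

Request:
{"api": "step_arm", "payload": {
  "motion": [
    [0.4,0.3,-0.3,0],
    [0.8,0.6,-0.6,0],
    [1,1,-0.6,0],
    [1,1,-0.6,0]
  ]
}}

```text
t: 19.52
position: [0.5043, 0.0047, 0.182]
tool_rot: [0.001, 0.298, 0.955, 0.0]
ft_force: [-0.4, -0.1, -0.7]
gripper_width: 0.0854
gripper_force: 0.0
```

Request:
{"api": "step_arm", "payload": {
  "motion": [
    [0.4,0.4,0,0],
    [0.8,0.8,0,0],
    [1,1,0,0],
    [1,1,0,0],
    [1,1,0,0]
  ]
}}

```text
t: 20.15
position: [0.4792, 0.1407, 0.1811]
tool_rot: [-0.0, 0.3, 0.954, -0.0]
ft_force: [-0.4, 0.1, 0.1]
gripper_width: 0.0852
gripper_force: 0.0
```

Run:
```python
from h import *
from plan import pose
print(pose()[0])
d=vision.get_image("top");P=cloud(d);im=d["image"];Z=P[...,2];ok=d["range_z"]>0
R=ok&(abs(P[...,0]-.53)<.1)&(abs(P[...,1]+.14)<.09)
hd=R&(Z>.03)&(Z<.056)&(P[...,0]<.535);vv,uu=np.nonzero(hd);box(ray(d,np.c_[uu,vv],.046),"handle z %.3f"%np.median(Z[hd]))
hm=R&(Z>.056)&(Z<.09)&(im.min(2)>120);vv,uu=np.nonzero(hm);Q=ray(d,np.c_[uu,vv],.066);print("head",Q.mean(0),np.ptp(Q,0),np.median(Z[hm]),len(Q))
q=P[hd];A=np.c_[q[:,:2],np.ones(len(q))];print("handle slope",np.linalg.lstsq(A,q[:,2],rcond=None)[0])
s=vision.get_image("scene")
cv2.imwrite("pics/f.png",np.hstack([cv2.resize(im[140:250,180:345],(400,300)),cv2.resize(s["image"][150:300,160:360],(400,300))]))
```

```text
[4.79152035e-01 1.40677503e-01 1.81122045e-01 1.45133064e+02]
handle z 0.044 c [ 499.3 -114.7] size [16.3 93.6] corners [[456.0, -95.0], [533.0, -148.0], [543.0, -134.0], [465.0, -82.0]] 125
head [ 0.56687934 -0.1617681   0.066     ] [0.03098206 0.03425989 0.        ] 0.06524552212962953 84
handle slope [-0.06808149 -0.06954899  0.06948678]
```

View pics/f.png

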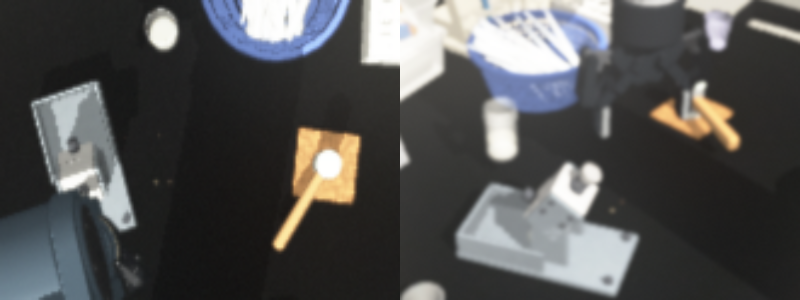

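The mallet stands on the pad at (328,163) in the left panel, with its head 4 mm from the pad centre. The jar and cups are unmoved, and the pin is up. Handing in.

```bash
python3 -c "
from station import r
print(r.finish_job())"
```

```text
the job is handed in; nothing more can be done
None
```

I handed the job in and no verdict came back: the mallet struck the pin square and drove it to its stop, the pin sprang back up, and the mallet stands released on its pad with the jar and cups unmoved; the puck appears to be in the tray, but the die block mostly hides it, so that rests on a few depth points.

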